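Find the screwdriver with the weak trigger spring and tag it for rework

TASK

Three battery screwdrivers are clamped in the check fixture, red triggers up. Working from your left to your right, press each red trigger fully in with the fingertips and let it come out again to feel which has the weakest spring; then push the yellow rework tag at the nose of that driver fully down. Leave the other two tags standing, pull no tag up, and leave the loose nose cone, pliers and hand screwdriver where they are.

Things in the scene. Friction and masses are not known exactly. Their poses are not given: they have to be found in the camera images.
- fixture: check fixture fixed to the bench: plate 262 x 290 x 12 mm, three nests 92 mm apart, a grey 46 mm thick battery screwdriver clamped belly up in each, axis 52 mm above the bench, noses away from you. Origin on the bench under the middle trigger; x along the drivers to their noses, y to the left-hand driver, z up. Nothing on it stands over 95 mm above the bench.
- trigger_left_top (a point): middle of the top face of the left-hand (+y side) driver's red trigger, a pad 34 mm (along the driver) x 16 mm, 91 mm above the bench when released, 16 mm proud of the grey body; it goes straight down and is still 6 mm proud when fully in
- trigger_left (a joint): how far the left-hand (+y side) trigger is in: 0 released (within 1 mm), 0.010 m fully in against a hard stop. A spring pushes it back out. A sound spring takes about 10 to 11 N to press fully in, the one weak spring only about 3 N; which driver has it changes and cannot be seen
- trigger_middle_top (a point): middle of the top face of the middle driver's red trigger, a pad 34 mm (along the driver) x 16 mm, 91 mm above the bench when released, 16 mm proud of the grey body; it goes straight down and is still 6 mm proud when fully in
- trigger_middle (a joint): how far the middle trigger is in: 0 released (within 1 mm), 0.010 m fully in against a hard stop. A spring pushes it back out. A sound spring takes about 10 to 11 N to press fully in, the one weak spring only about 3 N; which driver has it changes and cannot be seen
- trigger_right_top (a point): middle of the top face of the right-hand (-y side) driver's red trigger, a pad 34 mm (along the driver) x 16 mm, 91 mm above the bench when released, 16 mm proud of the grey body; it goes straight down and is still 6 mm proud when fully in
- trigger_right (a joint): how far the right-hand (-y side) trigger is in: 0 released (within 1 mm), 0.010 m fully in against a hard stop. A spring pushes it back out. A sound spring takes about 10 to 11 N to press fully in, the one weak spring only about 3 N; which driver has it changes and cannot be seen
- tag_left_top (a point): middle of the top face of the yellow rework tag of the left-hand (+y side) driver; the head is 14 mm (along the driver) x 30 mm x 8 mm on a 4 mm blade that slides straight down in a black slotted post, 118 mm ahead of the trigger, past the nose. 92 mm above the bench when up, 70 mm when fully down (head on the post)
- tag_left (a joint): how far the left-hand (+y side) tag is pushed down: 0 up (it starts at 0 to 3 mm), 0.022 m fully down; negative if pulled up. Friction of about 4 N holds it where it is left
- tag_middle_top (a point): middle of the top face of the yellow rework tag of the middle driver; the head is 14 mm (along the driver) x 30 mm x 8 mm on a 4 mm blade that slides straight down in a black slotted post, 118 mm ahead of the trigger, past the nose. 92 mm above the bench when up, 70 mm when fully down (head on the post)
- tag_middle (a joint): how far the middle tag is pushed down: 0 up (it starts at 0 to 3 mm), 0.022 m fully down; negative if pulled up. Friction of about 4 N holds it where it is left
- tag_right_top (a point): middle of the top face of the yellow rework tag of the right-hand (-y side) driver; the head is 14 mm (along the driver) x 30 mm x 8 mm on a 4 mm blade that slides straight down in a black slotted post, 118 mm ahead of the trigger, past the nose. 92 mm above the bench when up, 70 mm when fully down (head on the post)
- tag_right (a joint): how far the right-hand (-y side) tag is pushed down: 0 up (it starts at 0 to 3 mm), 0.022 m fully down; negative if pulled up. Friction of about 4 N holds it where it is left
- nose_cone_center (a point): centre (half-way up) of a loose black plastic nose cone, 37 mm wide, 30 mm high, standing on the fixture plate between the noses of two drivers; to be left alone
- pliers_joint (a point): rivet of loose snap-ring pliers with red handles, 165 mm long, 12 mm high, lying on the bench right of the fixture; to be left alone
- screwdriver_mid (a point): middle of a loose hand screwdriver with an orange handle, 190 mm long, 26 mm thick, lying on the bench left of the fixture; to be left alone

How it is judged:
By the outcome, as a careful person would: the job done as asked, in the order asked, and still so for the second after the job is handed in, with the robot touching nothing.
It also fails if it takes over 54 s, if anything falls off the work surface, if the arm or the gripper's body presses on something with over 40 N, if the wrist force passes 120 N, or if a joint passes its speed limit or range.

ROBOT

A 6-joint arm with a two-finger parallel gripper is mounted at the origin on the work surface. World frame = base frame: x ahead of the robot, y to its left, z up, the work surface at z = 0. Lengths are in m, angles in rad, forces in N, time in s.
With the tool pointing down it reaches from about 0.25 to 0.775 m from the base axis. Payload 4 kg.
Tool frame: the origin (TCP) lies between the finger pads; the fingertips stand 14 mm ahead of it and the grasp point (between the pads) lies 5 mm behind it (robot.tips_ahead is the distance from the TCP to the fingertips, in m); z points along the fingers, y is the direction in which the jaws open and shut (so a half turn about z gives the same grasp; the last joint's range is limited). The gripper opens to 94 mm and grips with 3 to 60 N. Pads are 16 mm wide; open, the fingers measure 119 mm over their backs; the gripper's body (75 mm by 177 mm) begins 78 mm behind the grasp point.
Start: joints at [1.013, 0.087, 1.371, -0, 1.684, -0.103], TCP at [0.242, 0.494, 0.22] pointing down, gripper open.
Joint ranges: [-3.1, 3.1], [-0.76, 2.03], [0.27, 2.55], [-1.08, 4.22], [0.17, 2.65], [-2.57, 2.57]. Speed limits (rad/s): [2.79, 2.79, 3.14, 3.14, 3.14, 3.14].

INTERFACE

Orientations are given as [roll, pitch, yaw] about the fixed x, y, z axes, in that order (R = Rz(yaw) Ry(pitch) Rx(roll)).
In Python, from bench import robot, optics, job gives the robot as it stands.
- The arm moves only by the tool apply_moves, never from a script. Its argument "moves" is a list of rows, each a list of 3 entries, a list of its own where there are three numbers: the shift along the tool's x, y, z in cm, then the turn, a rotation vector about the tool's x, y, z in rad, then the opening, from 0 (shut) to 1 (fully open). In form: [[[tx, ty, tz], [rx, ry, rz], grip], ...]. A call has exactly 10 rows; each row is the pose to reach, as a shift and turn from the pose commanded when the call began, along the tool's axes at that moment; what a row does not reach only later rows make up. A row lasts 1/12 s, in which the tool goes at most 41.7 mm and 7.16 degrees, less where a joint would pass 70% of its speed; a pose out of reach is approached as far as the arm can. A call with a gripper value outside its range is refused whole. The fingers move at their own pace and stop on an object; the grip force is fixed at half the most. Time passes only in rows, so rows that repeat a pose let the fingers close, or fill a call up. It gives the time, the measured TCP pose, the force and the opening at its end, in the units of the state.
- robot.get_obs(): the state, without advancing time (a new reading comes with each control period).
- optics.snapshot(name): name is "side" or "top" or "wrist"; returns the picture (480x640x3 uint8, red, green, blue); there is no depth.
- optics.get_calibration(name): a dict with "fx", "fy", "cx", "cy" (pixels), "rvec" (rotation vector, rad) and "tvec" (3), from world to camera coordinates, as OpenCV has them. Camera axes: x right, y down, z forward; pixel columns grow to the right and rows downward; lengths in m; the calibration is good to about 2 mm. The wrist camera is an equidistant fisheye: a pixel r from the principal point sees the ray r / f radians off the axis. A picture is of the moment at which its call begins: read the wrist's pose just before it. get_calibration takes no time and is no camera call; for the wrist camera it gives the pose at the moment of the call.
- job.close_job(): hands the job in, once; it reports no verdict.
The state is a dict: "time": time; "joint_positions": joint angles; "qvel": joint speeds; "joint_torque": joint torques, N m; "tool_pos": TCP position; "ee_rot": TCP orientation; "wrist_force": force on the tool from outside, world axes, zero at the start; "wrist_torque": the same for the moment, N m; "width": finger opening in m.
Only numpy, scipy, OpenCV 4.12 (cv2) and the standard library are available. Lean on these libraries where they do the work, as an engineer would, in place of code of your own. Each camera call takes 0.05 s, during which the arm holds its last target.

## Working session

There is one attempt and no reset: what is moved stays moved. The work goes in short steps, Python scripts to look and compute and a tool call to move; the robot and the scene stay as the last step left them, time stands still between calls to the robot, and variables do not carry over. Pictures are saved under pics/ and viewed, and the job is handed in when it is done.

Besides the shell and the picture viewer there is one more tool, called after "Request:" by a JSON object that holds its "fn" and its "kwargs". apply_moves: Moves the arm, as the interface text tells. Its arguments: {"type":"object","properties":{"moves":{"type":"array"}},"required":["moves"]}

```bash
mkdir -p pics; ls; python3 - <<'E'
from bench import robot, optics, job
import cv2
o=robot.get_obs(); print(o)
for n in ["top","side"]:
    print(n,optics.get_calibration(n))
    cv2.imwrite(f"pics/{n}0.png",optics.snapshot(n)[:,:,::-1])
E
```

```text
pics
{'time': 0.0, 'joint_positions': array([ 1.01287331e+00,  8.79295795e-02,  1.37220501e+00, -7.36919394e-06,
        1.68360371e+00, -1.03111653e-01]), 'qvel': array([ 6.72760671e-04,  8.26440431e-04,  6.94669885e-05, -6.73844258e-04,
        1.02269131e-04, -4.13589906e-04]), 'joint_torque': array([ 1.28239490e-04, -3.40174592e+01, -3.02433372e+01,  7.17142364e-02,
        3.29215906e-02, -1.77108714e-04]), 'tool_pos': array([0.24135362, 0.49365124, 0.21834302]), 'ee_rot': array([-3.13945766e+00, -2.13563304e-04,  2.68678024e+00]), 'wrist_force': array([ 0.19892078, -0.14851001, -0.86263112]), 'wrist_torque': array([ 0.00394035,  0.0277652 , -0.04998008]), 'width': 0.0940251229260066}
top {'fx': 597.1288010850323, 'fy': 597.1288010850323, 'cx': 317.50154166690714, 'cy': 239.43144021391376, 'rvec': array([ 2.09576181, -2.13356113,  0.22563695]), 'tvec': array([0.01879318, 0.58135355, 1.01644626])}
side {'fx': 436.6016033230713, 'fy': 436.6016033230713, 'cx': 321.76655175609733, 'cy': 234.192307295219, 'rvec': array([ 2.39203488, -0.60696887,  0.21008543]), 'tvec': array([-0.4970881 ,  0.28090981,  0.81289898])}
```

View pics/top0.png

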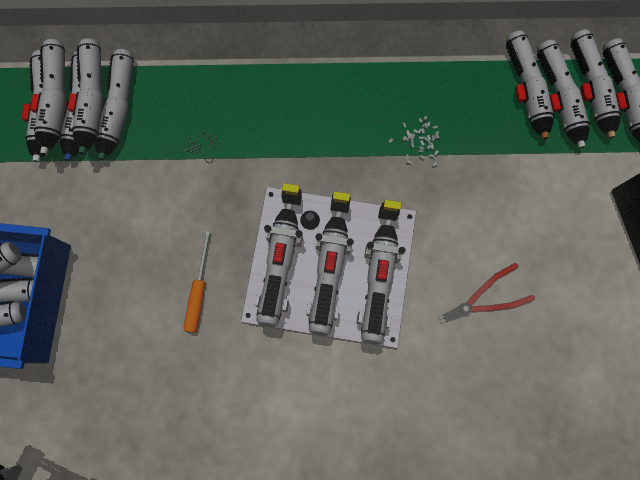

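View pics/side0.png

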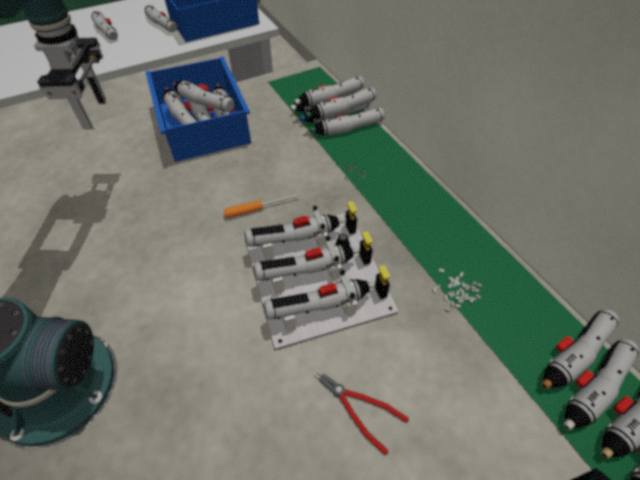

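The top view shows the triggers at about (279,254), (330,262) and (383,270), and the tags at (291,188), (341,197) and (391,207). The nose cone is at (310,219). The side view shows the same three drivers. Next I measure the points.

```bash
cat > h.py <<'E'
import numpy as np, cv2
from bench import optics
def ray(n,uv,z):
    c=optics.get_calibration(n); R=cv2.Rodrigues(c["rvec"])[0]; C=-R.T@c["tvec"]
    d=R.T@np.array([(uv[0]-c["cx"])/c["fx"],(uv[1]-c["cy"])/c["fy"],1])
    return C+d*(z-C[2])/d[2]
def blobs(img,kind,box):
    h=cv2.cvtColor(img,cv2.COLOR_RGB2HSV).astype(int)
    H,S,V=h[...,0],h[...,1],h[...,2]
    m=((H<8)|(H>172))&(S>150)&(V>90) if kind=="red" else (H>22)&(H<34)&(S>150)&(V>90)
    m=m.astype(np.uint8); k=np.zeros_like(m); x0,y0,x1,y1=box; k[y0:y1,x0:x1]=1
    n,l,s,c=cv2.connectedComponentsWithStats(m*k)
    out=[]
    for i in range(1,n):
        if s[i][4]>25:
            r=cv2.minAreaRect(cv2.findContours((l==i).astype(np.uint8),0,1)[0][0])
            v=V[l==i]
            out.append((c[i].round(1),s[i].tolist(),np.round(r[0],1),np.round(r[1],1),round(r[2]),int(v.min()),int(v.max())))
    return out
E
python3 - <<'E'
from h import *
for n,box in (("top",(240,170,420,350)),("side",(230,190,400,320))):
    img=cv2.imread(f"pics/{n}0.png")[:,:,::-1].copy()
    for k,z in (("red",.091),("yel",.091)):
        for b in blobs(img,k,box): print(n,k,b,ray(n,b[0],z).round(4),ray(n,b[2],z).round(4))
top=cv2.imread("pics/top0.png")[170:350,240:420]
cv2.imwrite("pics/crop.png",cv2.resize(top[:130],None,fx=4.4,fy=4.4,interpolation=cv2.INTER_NEAREST))
E
```

```text
top red (array([278.5, 252. ]), [274, 243, 10, 19, 150], array([278.5, 252. ]), array([ 8.2, 18.2]), 9, 91, 163) [0.554 0.077 0.091] [0.554 0.077 0.091]
top red (array([330.5, 260.6]), [326, 252, 10, 19, 149], array([330.4, 260.7]), array([ 8.3, 18.2]), 8, 93, 163) [ 0.5372 -0.0133  0.091 ] [ 0.537  -0.0131  0.091 ]
top red (array([382.6, 269.2]), [378, 260, 10, 19, 154], array([382.6, 269.1]), array([ 8.3, 18.4]), 8, 91, 164) [ 0.5205 -0.1032  0.091 ] [ 0.5206 -0.1032  0.091 ]
top yel (array([290.2, 187.6]), [282, 183, 17, 10, 120], array([290.1, 187.6]), array([16.4,  7.2]), 9, 106, 163) [0.6704 0.0556 0.091 ] [0.6705 0.0558 0.091 ]
top yel (array([341. , 195.9]), [333, 192, 17, 9, 121], array([341. , 195.9]), array([16.4,  7.2]), 8, 92, 163) [ 0.6535 -0.0346  0.091 ] [ 0.6535 -0.0346  0.091 ]
top yel (array([392. , 204.1]), [384, 200, 17, 9, 122], array([392.1, 204.2]), array([16.6,  7.2]), 9, 101, 163) [ 0.6369 -0.1247  0.091 ] [ 0.6367 -0.1248  0.091 ]
side red (array([300.7, 220.4]), [294, 216, 14, 9, 90], array([300.6, 220.5]), array([ 6.5, 14.1]), 76, 91, 168) [0.5522 0.0715 
[... 152 characters left out ...]
58 -0.0189  0.091 ] [ 0.5355 -0.0187  0.091 ]
side red (array([327.4, 288.6]), [319, 284, 17, 10, 116], array([327.1, 288.8]), array([ 7.3, 16.1]), 72, 91, 173) [ 0.5194 -0.1081  0.091 ] [ 0.5187 -0.1082  0.091 ]
side yel (array([351.6, 207.6]), [348, 203, 8, 10, 48], array([351.7, 207.3]), array([9.8, 5.4]), 74, 107, 184) [0.6684 0.051  0.091 ] [0.669  0.0517 0.091 ]
side yel (array([366.7, 238.4]), [363, 233, 8, 12, 61], array([366.4, 238.3]), array([11.6,  5.8]), 63, 96, 186) [ 0.6511 -0.0395  0.091 ] [ 0.6507 -0.0389  0.091 ]
side yel (array([383.7, 273.1]), [380, 267, 9, 13, 72], array([383.5, 273. ]), array([13. ,  6.3]), 63, 97, 185) [ 0.6339 -0.1297  0.091 ] [ 0.6337 -0.1293  0.091 ]
```

View pics/crop.png

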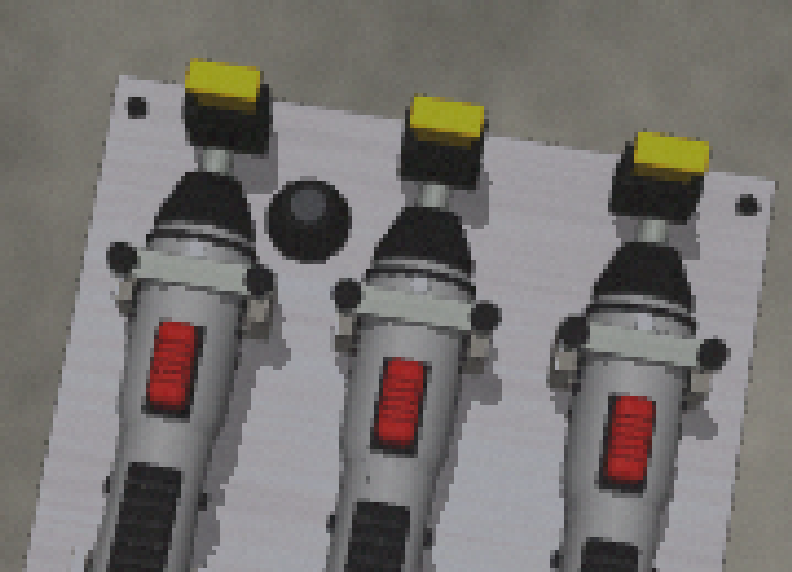

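```bash
cat >> h.py <<'E'
from scipy.spatial.transform import Rotation as Ro
from bench import robot
YAW=-0.184
def go(p,yaw=YAW+np.pi):   # tool y along fixture +y, tool down
    o=robot.get_obs(); R=Ro.from_euler("xyz",o["ee_rot"])
    T=Ro.from_euler("xyz",[np.pi,0,yaw])
    print("t",o["time"],"pos",o["tool_pos"].round(4),"rpy",o["ee_rot"].round(3),"F",o["wrist_force"].round(2),"w",round(o["width"],4))
    print("shift cm",(R.inv().apply(np.array(p)-o["tool_pos"])*100).round(2),"turn",(R.inv()*T).as_rotvec().round(3))
E
python3 - <<'E'
from h import *
go([.554,.077,.20])
E
```

```text
t 0.1 pos [0.2414 0.4937 0.2184] rpy [-3.14  -0.     2.687] F [-0.74  0.48 -0.19] w 0.0939
shift cm [-46.39 -23.7    1.88] turn [-0.002 -0.    -0.271]
```

Request:
{"fn": "apply_moves", "kwargs": {"moves": [[[-3.7, -1.9, 0.1], [0, 0, -0.03], 0], [[-7.3, -3.7, 0.2], [0, 0, -0.06], 0], [[-11, -5.6, 0.3], [0, 0, -0.09], 0], [[-14.6, -7.5, 0.4], [0, 0, -0.12], 0], [[-18.3, -9.3, 0.6], [0, 0, -0.15], 0], [[-22, -11.2, 0.8], [0, 0, -0.18], 0], [[-25.6, -13.1, 1], [0, 0, -0.21], 0], [[-29.3, -15, 1.2], [0, 0, -0.24], 0], [[-33, -16.8, 1.4], [0, 0, -0.271], 0], [[-36, -18.4, 1.5], [0, 0, -0.271], 0]]}}

```text
time: 0.93
tool_pos: [0.4851, 0.1681, 0.2037]
ee_rot: [-3.141, -0.001, 2.957]
wrist_force: [0.3, 0.0, -0.6]
width: 0.0307
```

```bash
python3 - <<'E'
from h import *
go([.554,.077,.125])
E
```

```text
t 0.9333 pos [0.4851 0.1681 0.2037] rpy [-3.141e+00 -1.000e-03  2.957e+00] F [ 0.32  0.02 -0.56] w 0.0307
shift cm [-8.44 -7.69  7.87] turn [-0.001 -0.001 -0.   ]
```

Request:
{"fn": "apply_moves", "kwargs": {"moves": [[[-2.1, -1.9, 1.5], [0, 0, 0], 0], [[-4.2, -3.8, 3], [0, 0, 0], 0], [[-6.3, -5.7, 4.5], [0, 0, 0], 0], [[-8.4, -7.6, 6], [0, 0, 0], 0], [[-8.4, -7.6, 7], [0, 0, 0], 0], [[-8.4, -7.6, 7.5], [0, 0, 0], 0], [[-8.4, -7.6, 7.5], [0, 0, 0], 0], [[-8.4, -7.6, 7.5], [0, 0, 0], 0], [[-8.4, -7.6, 7.5], [0, 0, 0], 0], [[-8.4, -7.6, 7.5], [0, 0, 0], 0]]}}

```text
time: 1.77
tool_pos: [0.5531, 0.0816, 0.1309]
ee_rot: [3.141, 0.002, 2.959]
wrist_force: [-0.7, -0.1, -0.2]
width: 0.0008
```

```bash
python3 - <<'E'
from h import *
go([.554,.077,.108])
go([.554,.077,.095])
for n in ["top","side"]:
    i=optics.snapshot(n)[:,:,::-1]
    c=i[170:300,230:420] if n=="top" else i[160:330,220:420]
    cv2.imwrite(f"pics/{n}1.png",cv2.resize(c,None,fx=3.5,fy=3.5,interpolation=cv2.INTER_CUBIC))
E
```

```text
t 1.7667 pos [0.5531 0.0816 0.1309] rpy [3.141e+00 2.000e-03 2.959e+00] F [-0.67 -0.08 -0.24] w 0.0008
shift cm [-0.17 -0.44  2.29] turn [0.001 0.002 0.002]
t 1.7667 pos [0.5531 0.0816 0.1309] rpy [3.141e+00 2.000e-03 2.959e+00] F [-0.67 -0.08 -0.24] w 0.0008
shift cm [-0.16 -0.44  3.59] turn [0.001 0.002 0.002]
```

View pics/top1.png

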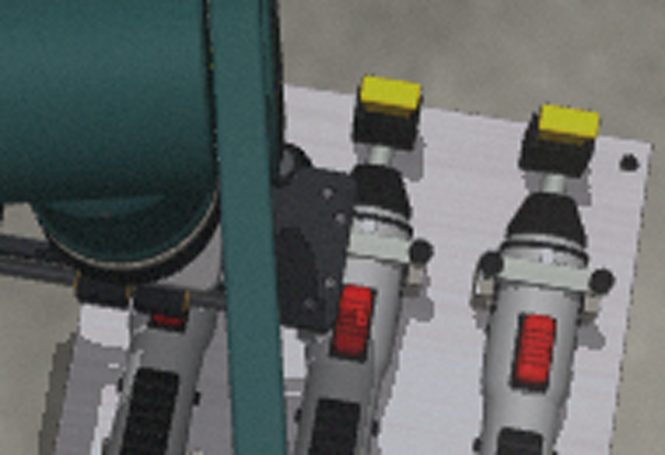

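View pics/side1.png

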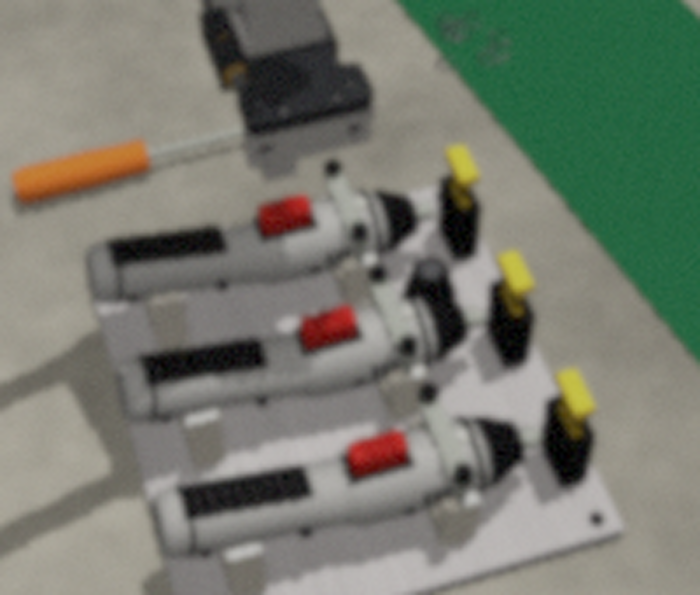

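```bash
python3 - <<'E'
from h import *
o=robot.get_obs(); R=Ro.from_euler("xyz",o["ee_rot"]).as_matrix()
t=o["tool_pos"]+R[:,2]*.014
for n in ["side","top"]:
    c=optics.get_calibration(n); K=np.array([[c["fx"],0,c["cx"]],[0,c["fy"],c["cy"]],[0,0,1]])
    for nm,p in (("tip",t),("trigL",np.array([.554,.077,.091]))):
        u=cv2.projectPoints(p[None],c["rvec"],c["tvec"],K,None)[0].ravel()
        print(n,nm,u.round(1),((u-((220,160) if n=="side" else (230,170)))*3.5).round())
print(t)
go([.554,.077,.11])
E
```

```text
side tip [298.5 209.3] [275. 173.]
side trigL [300.3 218.4] [281. 204.]
top tip [275.  249.7] [158. 279.]
top trigL [278.5 252. ] [170. 287.]
[0.55314369 0.08133196 0.11662411]
t 1.8667 pos [0.5531 0.0813 0.1306] rpy [3.141e+00 2.000e-03 2.959e+00] F [-0.39 -0.62 -0.19] w 0.0003
shift cm [-0.16 -0.41  2.06] turn [0.001 0.002 0.001]
```

The tool tip in the side view agrees with where the calibration projects it. I'll correct the offset and press to about half depth.

Request:
{"fn": "apply_moves", "kwargs": {"moves": [[[-0.1, -0.4, 0.8], [0, 0, 0], 0], [[-0.1, -0.4, 1.6], [0, 0, 0], 0], [[-0.1, -0.4, 2.3], [0, 0, 0], 0], [[-0.1, -0.4, 2.6], [0, 0, 0], 0], [[-0.1, -0.4, 2.8], [0, 0, 0], 0], [[-0.1, -0.4, 3.0], [0, 0, 0], 0], [[-0.1, -0.4, 3.1], [0, 0, 0], 0], [[-0.1, -0.4, 3.1], [0, 0, 0], 0], [[-0.1, -0.4, 3.1], [0, 0, 0], 0], [[-0.1, -0.4, 3.1], [0, 0, 0], 0]]}}

```text
time: 2.7
tool_pos: [0.5527, 0.0763, 0.0997]
ee_rot: [-3.141, -0.001, 2.958]
wrist_force: [-3.2, -1.1, 5.9]
width: 0.0004
```

```bash
python3 - <<'E'
from h import *
go([.554,.077,.095])
E
```

```text
t 2.7 pos [0.5527 0.0763 0.0997] rpy [-3.141e+00 -1.000e-03  2.958e+00] F [-3.25 -1.14  5.9 ] w 0.0004
shift cm [-0.12  0.09  0.47] turn [-0.    -0.001  0.   ]
```

Request:
{"fn": "apply_moves", "kwargs": {"moves": [[[0, 0, 0.1], [0, 0, 0], 0], [[0, 0, 0.2], [0, 0, 0], 0], [[0, 0, 0.3], [0, 0, 0], 0], [[0, 0, 0.4], [0, 0, 0], 0], [[0, 0, 0.5], [0, 0, 0], 0], [[0, 0, 0.55], [0, 0, 0], 0], [[0, 0, 0.6], [0, 0, 0], 0], [[0, 0, 0.6], [0, 0, 0], 0], [[0, 0, 0.6], [0, 0, 0], 0], [[0, 0, 0.6], [0, 0, 0], 0]]}}

```text
time: 3.53
tool_pos: [0.5527, 0.0763, 0.0952]
ee_rot: [-3.141, -0.0, 2.958]
wrist_force: [-5.8, -0.7, 11.8]
width: 0.0008
```

Request:
{"fn": "apply_moves", "kwargs": {"moves": [[[0, 0, 0.05], [0, 0, 0], 0], [[0, 0, 0.1], [0, 0, 0], 0], [[0, 0, 0.15], [0, 0, 0], 0], [[0, 0, 0.2], [0, 0, 0], 0], [[0, 0, 0.2], [0, 0, 0], 0], [[0, 0, 0.2], [0, 0, 0], 0], [[0, 0, 0.2], [0, 0, 0], 0], [[0, 0, 0.2], [0, 0, 0], 0], [[0, 0, 0.2], [0, 0, 0], 0], [[0, 0, 0.2], [0, 0, 0], 0]]}}

```text
time: 4.37
tool_pos: [0.5528, 0.0763, 0.0951]
ee_rot: [-3.141, 0.001, 2.958]
wrist_force: [-7.8, -0.4, 19.5]
width: 0.0008
```

The height stopped changing while the force rose to 19.5 N, so this is the hard stop. It took about 11 N to get there, so the left spring is sound. Release, then move to the middle driver.

Request:
{"fn": "apply_moves", "kwargs": {"moves": [[[0, 0, -0.8], [0, 0, 0], 0], [[0, 0, -1.6], [0, 0, 0], 0], [[0, 0, -2.6], [0, 0, 0], 0], [[0, 0, -3.6], [0, 0, 0], 0], [[0, 0, -4], [0, 0, 0], 0], [[0, -3, -4], [0, 0, 0], 0], [[0, -6, -4], [0, 0, 0], 0], [[0, -9.2, -4], [0, 0, 0], 0], [[0, -9.2, -4], [0, 0, 0], 0], [[0, -9.2, -4], [0, 0, 0], 0]]}}

```text
time: 5.2
tool_pos: [0.5362, -0.0151, 0.1303]
ee_rot: [3.141, -0.0, 2.955]
wrist_force: [-0.2, 0.6, 0.4]
width: 0.0005
```

```bash
python3 - <<'E'
from h import *
i=optics.snapshot("side")[:,:,::-1]
c=i[160:330,220:420]
cv2.imwrite(f"pics/side2.png",cv2.resize(c,None,fx=3.5,fy=3.5,interpolation=cv2.INTER_CUBIC))
go([.537,-.0132,.095])
E
```

```text
t 5.25 pos [ 0.5363 -0.0141  0.1303] rpy [ 3.141 -0.     2.956] F [ 0.18  0.24 -0.38] w 0.0004
shift cm [-0.05  0.1   3.53] turn [ 0.001 -0.    -0.001]
```

View pics/side2.png

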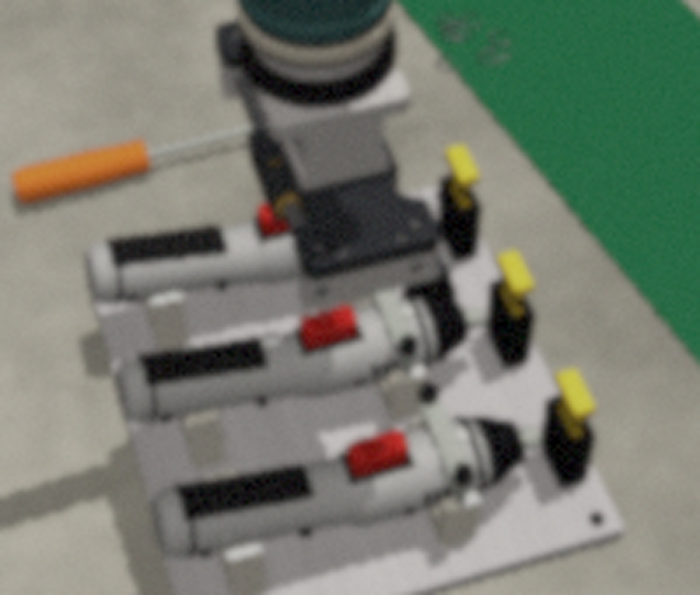

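Scene unchanged, left trigger out again; gripper is over the middle trigger near crop (325,325).

Request:
{"fn": "apply_moves", "kwargs": {"moves": [[[0, 0.1, 0.8], [0, 0, 0], 0], [[0, 0.1, 1.6], [0, 0, 0], 0], [[0, 0.1, 2.3], [0, 0, 0], 0], [[0, 0.1, 2.6], [0, 0, 0], 0], [[0, 0.1, 2.8], [0, 0, 0], 0], [[0, 0.1, 3.0], [0, 0, 0], 0], [[0, 0.1, 3.1], [0, 0, 0], 0], [[0, 0.1, 3.1], [0, 0, 0], 0], [[0, 0.1, 3.1], [0, 0, 0], 0], [[0, 0.1, 3.1], [0, 0, 0], 0]]}}

```text
time: 6.08
tool_pos: [0.5367, -0.013, 0.0999]
ee_rot: [3.141, 0.001, 2.958]
wrist_force: [-1.6, 1.7, 1.3]
width: 0.0008
```

Request:
{"fn": "apply_moves", "kwargs": {"moves": [[[0, 0, 0.1], [0, 0, 0], 0], [[0, 0, 0.2], [0, 0, 0], 0], [[0, 0, 0.3], [0, 0, 0], 0], [[0, 0, 0.4], [0, 0, 0], 0], [[0, 0, 0.5], [0, 0, 0], 0], [[0, 0, 0.6], [0, 0, 0], 0], [[0, 0, 0.7], [0, 0, 0], 0], [[0, 0, 0.8], [0, 0, 0], 0], [[0, 0, 0.8], [0, 0, 0], 0], [[0, 0, 0.8], [0, 0, 0], 0]]}}

```text
time: 6.92
tool_pos: [0.5369, -0.013, 0.0951]
ee_rot: [3.142, 0.002, 2.958]
wrist_force: [-6.9, 1.7, 16.0]
width: 0.0006
```

The middle trigger read 1.3 N at half travel, against 5.9 N on the left, and it reached the same stop height. That looks weak. On to the right driver.

Request:
{"fn": "apply_moves", "kwargs": {"moves": [[[0, 0, -0.8], [0, 0, 0], 0], [[0, 0, -1.6], [0, 0, 0], 0], [[0, 0, -2.6], [0, 0, 0], 0], [[0, 0, -3.6], [0, 0, 0], 0], [[0, 0, -4], [0, 0, 0], 0], [[0, -3, -4], [0, 0, 0], 0], [[0, -6, -4], [0, 0, 0], 0], [[0, -9.2, -4], [0, 0, 0], 0], [[0, -9.2, -4], [0, 0, 0], 0], [[0, -9.2, -4], [0, 0, 0], 0]]}}

```text
time: 7.75
tool_pos: [0.5194, -0.1047, 0.1313]
ee_rot: [3.141, -0.0, 2.955]
wrist_force: [0.1, 0.2, 0.2]
width: 0.0003
```

```bash
python3 - <<'E'
from h import *
go([.5205,-.1032,.1])
E
```

```text
t 7.75 pos [ 0.5194 -0.1047  0.1313] rpy [ 3.141 -0.     2.955] F [0.1  0.17 0.19] w 0.0003
shift cm [-0.08  0.17  3.13] turn [ 0.    -0.    -0.003]
```

Request:
{"fn": "apply_moves", "kwargs": {"moves": [[[-0.1, 0.1, 0.8], [0, 0, 0], 0], [[-0.1, 0.1, 1.6], [0, 0, 0], 0], [[-0.1, 0.1, 2.3], [0, 0, 0], 0], [[-0.1, 0.1, 2.6], [0, 0, 0], 0], [[-0.1, 0.1, 2.8], [0, 0, 0], 0], [[-0.1, 0.1, 3.0], [0, 0, 0], 0], [[-0.1, 0.1, 3.1], [0, 0, 0], 0], [[-0.1, 0.1, 3.2], [0, 0, 0], 0], [[-0.1, 0.1, 3.2], [0, 0, 0], 0], [[-0.1, 0.1, 3.2], [0, 0, 0], 0]]}}

```text
time: 8.58
tool_pos: [0.5207, -0.1018, 0.1002]
ee_rot: [3.14, -0.0, 2.958]
wrist_force: [-3.7, 3.6, 5.3]
width: 0.0006
```

Request:
{"fn": "apply_moves", "kwargs": {"moves": [[[0, 0, 0.1], [0, 0, 0], 0], [[0, 0, 0.2], [0, 0, 0], 0], [[0, 0, 0.3], [0, 0, 0], 0], [[0, 0, 0.4], [0, 0, 0], 0], [[0, 0, 0.5], [0, 0, 0], 0], [[0, 0, 0.6], [0, 0, 0], 0], [[0, 0, 0.7], [0, 0, 0], 0], [[0, 0, 0.8], [0, 0, 0], 0], [[0, 0, 0.8], [0, 0, 0], 0], [[0, 0, 0.8], [0, 0, 0], 0]]}}

```text
time: 9.42
tool_pos: [0.5209, -0.102, 0.0951]
ee_rot: [3.141, 0.001, 2.958]
wrist_force: [-8.0, 4.3, 16.0]
width: 0.0004
```

Right is sound as well: 5.3 N at half travel, with the same stop at 16 N. Middle is the weak one, so I raise, let go and move over the middle tag.

Request:
{"fn": "apply_moves", "kwargs": {"moves": [[[0, 0, -0.8], [0, 0, 0], 0], [[0, 0, -1.6], [0, 0, 0], 0], [[0, 0, -2.6], [0, 0, 0], 0], [[0, 0, -3.6], [0, 0, 0], 0], [[0, 0, -4.5], [0, 0, 0], 0], [[-3, 2.3, -4.5], [0, 0, 0], 0], [[-6, 4.5, -4.5], [0, 0, 0], 0], [[-9, 6.8, -4.5], [0, 0, 0], 0], [[-11.8, 9, -4.5], [0, 0, 0], 0], [[-11.8, 9, -4.5], [0, 0, 0], 0]]}}

```text
time: 10.25
tool_pos: [0.6574, -0.0327, 0.1342]
ee_rot: [3.14, 0.0, 2.961]
wrist_force: [-1.2, -0.8, -0.7]
width: 0.0002
```

```bash
python3 - <<'E'
from h import *
i=optics.snapshot("side")[:,:,::-1]
c=i[160:330,220:420]
cv2.imwrite(f"pics/side3.png",cv2.resize(c,None,fx=3.5,fy=3.5,interpolation=cv2.INTER_CUBIC))
go([.6532,-.0347,.084])
E
```

```text
t 10.3 pos [ 0.655  -0.0343  0.1345] rpy [ 3.142e+00 -2.000e-03  2.960e+00] F [-0.15 -0.31 -0.47] w 0.0004
shift cm [ 0.16 -0.08  5.05] turn [-0.    -0.002  0.003]
```

View pics/side3.png

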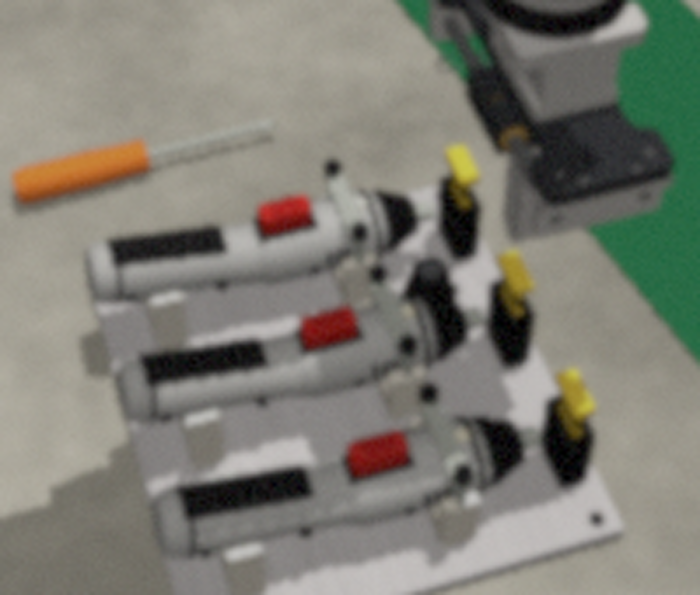

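The view matches the plan: triggers are out, all tags are up, and the fingertips are just above the middle tag near crop (515,260). Push down.

Request:
{"fn": "apply_moves", "kwargs": {"moves": [[[0.1, -0.1, 1], [0, 0, 0], 0], [[0.1, -0.1, 1.8], [0, 0, 0], 0], [[0.1, -0.1, 2.4], [0, 0, 0], 0], [[0.1, -0.1, 2.8], [0, 0, 0], 0], [[0.1, -0.1, 3.1], [0, 0, 0], 0], [[0.1, -0.1, 3.4], [0, 0, 0], 0], [[0.1, -0.1, 3.6], [0, 0, 0], 0], [[0.1, -0.1, 3.8], [0, 0, 0], 0], [[0.1, -0.1, 4], [0, 0, 0], 0], [[0.1, -0.1, 4], [0, 0, 0], 0]]}}

```text
time: 11.13
tool_pos: [0.6522, -0.0369, 0.0966]
ee_rot: [-3.141, 0.0, 2.958]
wrist_force: [-2.6, -0.4, 3.5]
width: 0.0003
```

Request:
{"fn": "apply_moves", "kwargs": {"moves": [[[0, 0, 0.2], [0, 0, 0], 0], [[0, 0, 0.4], [0, 0, 0], 0], [[0, 0, 0.6], [0, 0, 0], 0], [[0, 0, 0.8], [0, 0, 0], 0], [[0, 0, 0.9], [0, 0, 0], 0], [[0, 0, 1], [0, 0, 0], 0], [[0, 0, 1.1], [0, 0, 0], 0], [[0, 0, 1.2], [0, 0, 0], 0], [[0, 0, 1.2], [0, 0, 0], 0], [[0, 0, 1.2], [0, 0, 0], 0]]}}

```text
time: 11.97
tool_pos: [0.6525, -0.0365, 0.0843]
ee_rot: [3.141, 0.001, 2.958]
wrist_force: [-0.3, -2.1, 2.8]
width: 0.0005
```

Request:
{"fn": "apply_moves", "kwargs": {"moves": [[[0, 0, 0.05], [0, 0, 0], 0], [[0, 0, 0.1], [0, 0, 0], 0], [[0, 0, 0.15], [0, 0, 0], 0], [[0, 0, 0.2], [0, 0, 0], 0], [[0, 0, 0.25], [0, 0, 0], 0], [[0, 0, 0.3], [0, 0, 0], 0], [[0, 0, 0.35], [0, 0, 0], 0], [[0, 0, 0.4], [0, 0, 0], 0], [[0, 0, 0.4], [0, 0, 0], 0], [[0, 0, 0.4], [0, 0, 0], 0]]}}

```text
time: 12.8
tool_pos: [0.6526, -0.0365, 0.0841]
ee_rot: [3.141, 0.003, 2.958]
wrist_force: [-5.4, -1.8, 13.5]
width: 0.0002
```

It is on its stop: the height no longer changes and the force is 13.5 N. Lift straight up, then move clear toward the robot and look.

Request:
{"fn": "apply_moves", "kwargs": {"moves": [[[0, 0, -0.5], [0, 0, 0], 0], [[0, 0, -1.2], [0, 0, 0], 0], [[0, 0, -2.5], [0, 0, 0], 0], [[0, 0, -4.5], [0, 0, 0], 0], [[0, 0, -7], [0, 0, 0], 0], [[0, 0, -10], [0, 0, 0], 0], [[3, 0, -12], [0, 0, 0], 0], [[7, 0, -14], [0, 0, 0], 0], [[11, 0, -15], [0, 0, 0], 0], [[15, 0, -15], [0, 0, 0], 0]]}}

```text
time: 13.63
tool_pos: [0.5056, -0.0087, 0.2337]
ee_rot: [3.14, 0.006, 2.958]
wrist_force: [-0.2, -0.6, 0.4]
width: 0.0004
```

Request:
{"fn": "apply_moves", "kwargs": {"moves": [[[4, 0, 0], [0, 0, 0], 0], [[8, 0, 0], [0, 0, 0], 0], [[12, 0, 0], [0, 0, 0], 0], [[14, 0, 0], [0, 0, 0], 0], [[14, 0, 0], [0, 0, 0], 0], [[14, 0, 0], [0, 0, 0], 0], [[14, 0, 0], [0, 0, 0], 0], [[14, 0, 0], [0, 0, 0], 0], [[14, 0, 0], [0, 0, 0], 0], [[14, 0, 0], [0, 0, 0], 0]]}}

```text
time: 14.47
tool_pos: [0.3685, 0.0162, 0.23]
ee_rot: [3.142, -0.001, 2.958]
wrist_force: [0.5, -0.4, -0.1]
width: 0.0001
```

```bash
python3 - <<'E'
from h import *
for n,box in (("top",(240,170,420,350)),("side",(230,190,400,320))):
    im=optics.snapshot(n); cv2.imwrite(f"pics/{n}4f.png",im[:,:,::-1])
    for k in ("red","yel"):
        for b in blobs(im,k,box): print(n,k,b[0],b[1])
    if n=="side": cv2.imwrite("pics/side4.png",cv2.resize(im[160:330,220:420,::-1],None,fx=3.5,fy=3.5,interpolation=cv2.INTER_CUBIC))
go([0,0,0])
E
```

```text
top red [278.5 252. ] [274, 243, 10, 19, 151]
top red [330.5 260.6] [326, 252, 10, 19, 149]
top red [382.6 269.2] [378, 260, 10, 19, 154]
top yel [290.2 187.7] [282, 183, 17, 10, 121]
top yel [340.5 199.1] [333, 195, 16, 9, 117]
top yel [392.  204.2] [384, 200, 17, 9, 123]
side red [300.7 220.8] [294, 217, 14, 9, 98]
side red [313.4 252.9] [306, 248, 15, 11, 108]
side red [327.5 288.9] [319, 284, 17, 11, 125]
side yel [351.5 208. ] [348, 203, 8, 11, 49]
side yel [365.9 244.5] [362, 239, 9, 11, 63]
side yel [383.6 273.2] [380, 267, 9, 13, 74]
t 14.5667 pos [0.3683 0.0162 0.2301] rpy [ 3.142e+00 -1.000e-03  2.958e+00] F [-0.33 -0.34  0.3 ] w 0.0003
shift cm [35.88 -8.33 23.05] turn [ 0.    -0.001 -0.   ]
```

View pics/side4.png

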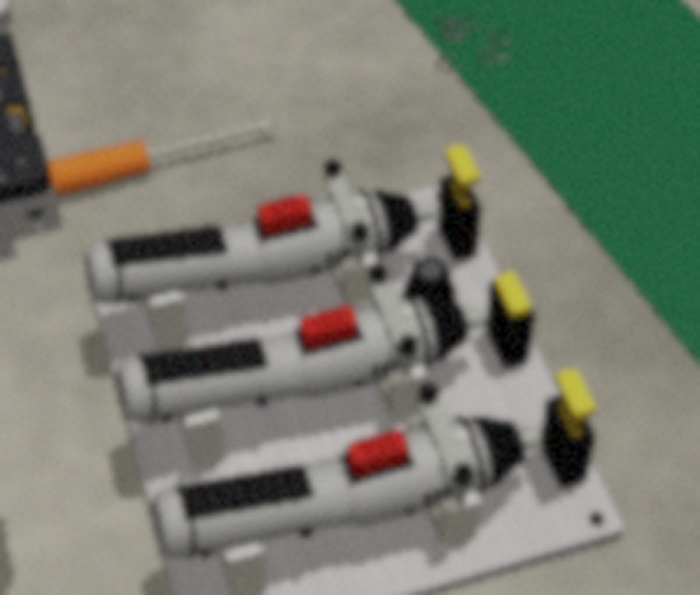

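View pics/top4f.png

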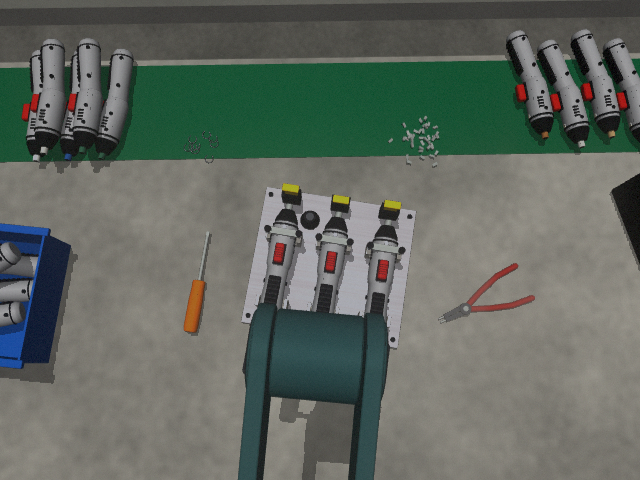

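The middle tag now sits on its post (side crop 512,295) and the other two tags still stand. All triggers are out, the nose cone, pliers and screwdriver haven't moved, and the arm is clear. Handing in.

```bash
python3 -c "
from bench import job; print(job.close_job())"
```

```text
the job is handed in; nothing more can be done
None
```

The middle driver has the weak spring, and its yellow tag is now fully down. I handed the job in about 14.6 s into the 54 s allowed.

I pressed the triggers left, middle, right, each down to its hard stop, where the height stayed within 0.2 mm of fully in. Each was let out again before I moved on.

| Driver | Force at about half travel | Force at the stop (includes extra push past it) |
|---|---|---|
| Left | 5.9 N | 19.5 N |
| Middle | 1.3 N | 16.0 N |
| Right | 5.3 N | 16.0 N |

I pushed the middle tag until its height stopped changing, with the fingertips at 70 mm and the force at 13.5 N, which matches the head resting on its post.

In the last pictures the middle tag is down and the left and right tags are where they started. All three triggers are out, and the nose cone, pliers and hand screwdriver are where they began. The arm was clear with no contact force. No check failed or disagreed.

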